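# Push a rock core out of its core tube and lay it on the display cradle

## Robot

A 6-joint arm with a two-finger parallel gripper is mounted at the origin on a cart in front of the work surface, level with it; the furniture and walls round the work are solid. World frame = base frame: x ahead of the robot, y to its left, z up, the work surface at z = 0. Lengths are in mm, angles in rad, forces in N, time in s.
With the tool pointing down it reaches from about 275 to 1000 mm from the base axis. Payload 8.4 kg.
Tool frame: the origin (TCP) lies at the very end of the fingers, on their centre line; the grasp point (between the pads) lies 19 mm behind it; z points along the fingers, y is the line along which they close (so a half turn about z gives the same grasp; the last joint's range is limited). The gripper opens to 85 mm and grips with 20 to 120 N. Pads are 22 mm wide; open, the fingers measure 114 mm over their backs; the gripper's body (76 mm by 85 mm) begins 54 mm behind the grasp point. The pads swing forward as they close: fully open they stand 13 mm farther back than shut.
Start: joints at [-1.149, 0.353, 1.633, -0, 1.155, -0.002], TCP at [257.016, -569.711, 231.281] pointing down, gripper open.
Joint ranges: [-2.63, 2.63], [-0.92, 2.1], [0.06, 2.66], [-1.3, 4.44], [0, 2.69], [-3.02, 3.02]. Speed limits (rad/s): [2.22, 2.22, 2.79, 3.14, 3.14, 3.14].

## Interface

Orientations are given as [roll, pitch, yaw] about the fixed x, y, z axes, in that order (R = Rz(yaw) Ry(pitch) Rx(roll)).
In Python, from rig import sensors, grab_frame, camera_params, order gives the robot as it stands. The module is installed in compiled form; this text tells all that it offers.
- The arm moves only by the tool move_arm, never from a script. Its argument "motion" is a list of rows, each a list of 7 numbers: the turn, a rotation vector about the tool's x, y, z in a scale on which 1.0 is 2 rad, then the shift along the tool's x, y, z in normalised numbers (1 is 1 m), then the finger opening in m, from 0 to 0.0854. A call has 1 to 8 rows; each row is the pose to reach, as a shift and turn from the pose commanded when the call began, along the tool's axes at that moment; what a row does not reach only later rows make up. A row lasts 1/8 s, in which the tool goes at most 62.5 mm and 10.7 degrees, less where a joint would pass 70% of its speed; a pose out of reach is approached as far as the arm can. No shift or turn number may pass 1 either way. A call with a gripper value outside its range is refused whole. The fingers move at their own pace and stop on an object; "grip_force" is the grip in N (left out, the last holds). Time passes only in rows, so rows that repeat a pose let the fingers close. It gives the time, the measured TCP pose, the force, the opening and the grip force at its end, in the units of the state.
- sensors.sense(): the state, without advancing time (a new reading comes with each control period).
- grab_frame(name): name is "side" or "top"; returns (picture, depth): 400x640x3 uint8, red, green, blue; 400x640 float32, mm along the optical axis (not along the pixel's ray), 0 where there is no reading.
- camera_params(name): a dict with "camera_matrix" (3x3 intrinsics, pixels), "k1" (the pictures are not rectified: a ray, as slopes to the right and down, at radius r is drawn at 1 + k1 r^2 times it, then the intrinsics apply), "world_from_camera" (4x4, takes a point from camera to world coordinates). Camera axes: x right, y down, z forward; pixel columns grow to the right and rows downward; lengths in mm; the calibration is good to about 2 mm. A picture is of the moment at which its call begins. camera_params takes no time and is no camera call.
- order.sign_off(): hands the job in; it is judged then, once.
The state is a dict: "clock": time; "qpos": joint angles; "qvel": joint speeds; "joint_efforts": joint torques, N m; "eef_pos": TCP position; "tcp_rot": TCP orientation; "contact_force": force on the tool from outside, world axes, zero at the start; "wrist_torque": the same for the moment, N m; "opening": opening from 0.0 (shut) to 1.0 (fully open); "grasp_force": force on a finger pad.
Only numpy, scipy, OpenCV 4.12 (cv2) and the standard library are available. Lean on these libraries where they do the work, as an engineer would, in place of code of your own. Each camera call takes 0.05 s, during which the arm holds its last target. There are 200 camera calls.

## Task

A rock core is stuck in the steel core tube. Take the push rod, drive the core out of the tube from the end away from the rails until the whole core is clear of the tube and lies on the two rails, and lay the rod back down on the worktop. Then lay the core on the wooden cradle, along its two notches and about centred. Do not let the core fall onto the worktop, and do not knock the small brown bottle over.

Things in the scene. Friction and masses are not known exactly. Their poses are not given: they have to be found in the camera images.
- core_barrel: Fixed stand holding a horizontal steel core tube. Origin: on the worktop under the tube's middle; x runs along the bore, the way the core must leave; z up. Tube 84 mm long (x -42 to 42), axis at y=0, z=65, bore 33 mm wide, outside 43 mm, clamps 49 mm wide. Grey base plate x -52 to 158, y -40 to 40, 12 mm thick. Nothing on it is higher than the tube but the brass housing.
- tube_entry (a point): Centre of the tube's open entry mouth, the end away from the rails (x=-42, y=0, z=65 mm in the stand's frame); the rod goes in here.
- tube_exit (a point): Centre of the exit mouth (x=42, y=0, z=65 in the stand's frame). From here two flat steel rails, 28 mm over their outsides and sloped to a shallow V, run on to the end stop; a core lying on them has its axis at y=0, z=63 mm, free at both sides for the fingers.
- rail_end (a point): Middle of the face of the end-stop plate at the rails' far end (x=146, y=0, z=63 mm in the stand's frame); the plate is 36 mm wide, its top at z=66 mm.
- shoe_housing (a point): Top of the brass spring housing on the tube (x=12, y=0, z=102 mm in the stand's frame), 20 mm wide. Its sprung shoe presses down on the core, so that pushing the core takes about 7 to 12 N until its rear end has passed the shoe; the shoe then stands at the bore's roof, no lower than z=76 mm, clear of the rod.
- rock_core: Banded red-brown and grey stone cylinder, 30 mm diameter, 70 mm long, about 0.13 kg. Origin at its middle, x along its axis. It starts wholly inside the tube, its middle within 5 mm of the tube's middle, axis at z=63.5 mm.
- push_rod: Push rod, 199.5 mm long, 0.3 kg. Origin: on its axis, mid grip; x to the tip. Black grip 24 wide (y), 30 high, 45 mm long, between two blue 40 x 40 mm square collars, 10 mm thick, at x -27.5 and 27.5. A 14 mm aluminium shank runs on to a white head, 18 mm across, face at x=167. Starts level on its collars on the worktop, axis 20 mm up, balance point within 15 mm ahead of the origin.
- rod_tip (a point): Centre of the white head's flat face, 167 mm in front of the rod's origin.
- core_cradle: Fixed wooden cradle: dark board 110 x 80 x 12 mm (x, y, z) with two light V-notched saddles, 10 mm thick, centred at x -25 and 25, notches open upward along x, tops about 44 mm up and 46 mm wide. Origin: centre of the underside. A core lying right has its axis along the cradle's x (either way round), its middle at x=0, y=0, z=45 mm.
- brown_bottle: Small brown bottle with a white cap, 31 mm diameter, 70 mm tall, standing loose on the worktop behind the stand. Origin: centre of its underside. Leave it alone.

How it is judged:
By the outcome, as a careful person would: the job done as asked, in the order asked, and still so for the second after the job is handed in, with the robot touching nothing.
It also fails if it takes over 72 s, if anything falls off the work surface, if the arm or the gripper's body presses on something with over 40 N, if the wrist force passes 120 N, or if a joint passes its speed limit or range.

## Working session

There is one attempt and no reset: what is moved stays moved. The work goes in short steps, Python scripts to look and compute and a tool call to move; the robot and the scene stay as the last step left them, time stands still between calls to the robot, and variables do not carry over. Pictures are saved under pics/ and viewed, at most 10 in all, crops included, and the job is handed in when it is done.

Besides the shell and the picture viewer there is one more tool, called after "Call:" as name(argument=value, ...), one argument or row to a line, values as JSON. move_arm: Moves the arm, as the interface text tells. Its arguments: {"type":"object","properties":{"motion":{"type":"array","items":{"type":"array","items":{"type":"number"}}},"grip_force":{"type":"number"}},"required":["motion"]}

```bash
mkdir -p pics; python3 - <<'E'
from rig import sensors, grab_frame, camera_params
import cv2,numpy as np
for n in("top","side"):
    p,d=grab_frame(n); np.savez(f"pics/{n}0.npz",p=p,d=d); cv2.imwrite(f"pics/{n}0.png",p[:,:,::-1])
    c=camera_params(n); print(n,c)
print(sensors.sense())
E
```

```text
top {'camera_matrix': array([[476.40429882,   0.        , 312.8115249 ],
       [  0.        , 476.40429882, 191.6993779 ],
       [  0.        ,   0.        ,   1.        ]]), 'k1': 0.011981912740786216, 'world_from_camera': array([[ 2.28965631e-02, -9.90043438e-01,  1.38887501e-01,
         3.50715592e+02],
       [-9.99668019e-01, -2.10311127e-02,  1.48843251e-02,
         3.61947218e+01],
       [-1.18151697e-02, -1.39182193e-01, -9.90196303e-01,
         1.23605414e+03],
       [ 0.00000000e+00,  0.00000000e+00,  0.00000000e+00,
         1.00000000e+00]])}
side {'camera_matrix': array([[437.9587571 ,   0.        , 323.4087891 ],
       [  0.        , 437.9587571 , 201.48792694],
       [  0.        ,   0.        ,   1.        ]]), 'k1': 0.0008920111314619709, 'world_from_camera': array([[-9.92886345e-01, -3.11310214e-02,  1.14924169e-01,
         4.05796378e+02],
       [-1.17538629e-01,  4.10374850e-01, -9.04310319e-01,
         9.84178409e+02],
       [-1.90098848e-02, -9.11385397e-01, -4.11114683e-01,
         5.28001394e+02],
       [ 0.00000000e+00,  0.00000000e+00,  0.00000000e+00,
         1.00000000e+00]])}
{'clock': 0.1, 'qpos': array([-1.14938778e+00,  3.53598910e-01,  1.63400398e+00, -1.38805399e-05,
        1.15520833e+00, -2.40138655e-03]), 'qvel': array([-2.18651147e-05, -2.39438722e-04,  2.34095211e-04,  9.42659563e-04,
        1.37436764e-04,  1.08812850e-03]), 'joint_efforts': array([ 1.37404320e-03, -6.06351614e+01, -3.42822039e+01,  4.55874749e-05,
        3.94728006e-03, -2.89328557e-05]), 'eef_pos': array([ 256.85499874, -569.34415877,  230.64811968]), 'tcp_rot': array([-3.14037406e+00,  9.76588955e-06,  4.23815554e-01]), 'contact_force': array([ 0.00833457, -0.16169021,  0.25016992]), 'wrist_torque': array([-0.01413983, -0.00268351,  0.00093554]), 'grasp_force': 0.0, 'opening': 0.9998782327398323}
```

View pics/top0.png

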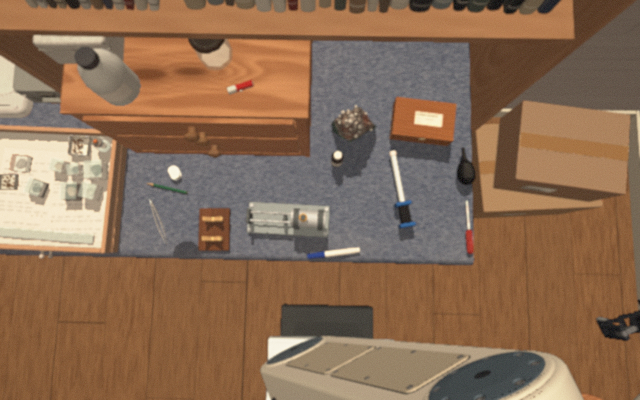

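View pics/side0.png

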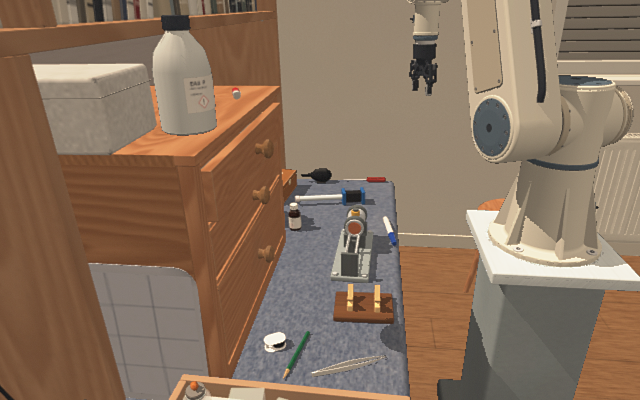

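The top view shows the stand at about (290,220) with its rails to the left, the rod at (402,190) with its head up, the cradle at (214,230) and the bottle at (337,157). The side view confirms this. Next I'll enlarge the area.

```bash
cat > h.py <<'E'
import numpy as np,cv2
from rig import sensors,grab_frame,camera_params
C={n:camera_params(n) for n in("top","side")}
def ray(n,uv):
    c=C[n];K=c["camera_matrix"]
    m=cv2.undistortPoints(np.array(uv,float).reshape(-1,1,2),K,np.array([c["k1"],0,0,0,0.]))[:,0]
    T=c["world_from_camera"]
    return T[:3,3],np.c_[m,np.ones(len(m))]@T[:3,:3].T
def plane(n,uv,z):
    o,d=ray(n,uv); return o+d*((z-o[2])/d[:,2])[:,None]
def cloud(n,D):
    v,u=np.mgrid[:400,:640]; o,d=ray(n,np.c_[u.ravel(),v.ravel()])
    return (o+d*D.reshape(-1,1)).reshape(400,640,3)
def proj(n,P):
    c=C[n];T=np.linalg.inv(c["world_from_camera"]);q=np.atleast_2d(P)@T[:3,:3].T+T[:3,3]
    return cv2.projectPoints(q,np.zeros(3),np.zeros(3),c["camera_matrix"],np.array([c["k1"],0,0,0,0.]))[0][:,0]
E
python3 - <<'E'
from h import *
f=np.load("pics/top0.npz");p=f["p"];X=cloud("top",f["d"])
cv2.imwrite("pics/c1.png",cv2.resize(p[135:270,190:480,::-1],None,fx=2.7,fy=2.7,interpolation=cv2.INTER_CUBIC))
h=cv2.cvtColor(p,cv2.COLOR_RGB2HSV)
def rep(nm,m,box,z):
    u0,u1,v0,v1=box;M=np.zeros_like(m);M[v0:v1,u0:u1]=m[v0:v1,u0:u1]
    n,l,s,c=cv2.connectedComponentsWithStats(M.astype(np.uint8))
    for i in range(1,n):
        if s[i,4]>8:
            q=X[l==i]; cnt=np.argwhere(l==i)[:,::-1].astype(np.float32);r=cv2.minAreaRect(cnt)
            print(nm,s[i],c[i].round(1),plane("top",c[i],z)[0].round(1),"zmed",np.median(q[:,2]).round(1),"box",[plane("top",b,z)[0][:2].round(0).tolist() for b in cv2.boxPoints(r)])
H,S,V=h[...,0],h[...,1],h[...,2]
rep("blue",(H>95)&(H<125)&(S>140)&(V>80),(380,430,140,240),40)
rep("white",(S<40)&(V>190),(380,430,140,240),29)
rep("shank",(S<60)&(V>120),(380,430,140,240),27)
rep("saddle",(H>10)&(H<25)&(S>80)&(V>165),(195,235,200,260),44)
rep("board",(H<20)&(S>110)&(V>40),(190,240,200,260),12)
rep("cap",(S<50)&(V>180),(325,350,145,170),70)
rep("brass",(H>10)&(H<28)&(S>90)&(V>90),(240,335,200,240),102)
Z=X[...,2]
rep("tubeht",(Z>76)&(Z<115),(240,335,195,245),86)
rep("plate",(Z>7)&(Z<125),(238,338,190,250),12)
E
```

```text
blue [396 201  15   6  35] [402.9 203.5] [ 493.4 -173.5   40. ] zmed 38.7 box [[494.0, -155.0], [501.0, -191.0], [493.0, -192.0], [486.0, -157.0]]
blue [400 222  15   5  44] [406.7 224.2] [ 441.3 -182.7   40. ] zmed 40.3 box [[443.0, -165.0], [450.0, -200.0], [441.0, -202.0], [434.0, -166.0]]
white [392 152  13  50 186] [397.7 177.5] [ 561.5 -162.3   29. ] zmed 26.2 box [[626.0, -143.0], [629.0, -155.0], [502.0, -179.0], [500.0, -167.0]]
shank [386 142   3   5  10] [387.1 144.1] [ 649.  -135.4   27. ] zmed 0.2 box [[655.0, -133.0], [655.0, -138.0], [644.0, -138.0], [644.0, -133.0]]
shank [387 150  21  52 390] [397.3 175.8] [ 566.2 -161.7   27. ] zmed 24.1 box [[631.0, -134.0], [638.0, -158.0], [504.0, -190.0], [498.0, -166.0]]
shank [380 154   4   5  14] [381.5 156. ] [ 617.2 -121.    27. ] zmed 0.5 box [[619.0, -115.0], [623.0, -125.0], [616.0, -127.0], [612.0, -117.0]]
shank [401 158  17  10  49] [408.3 161.3] [ 604.6 -190.    27. ] zmed 0.1 box [[605.0, -169.0], [619.0, -173.0], [604.0, -217.0], [590.0, -212.0]]
shank [383 166   7   7  27] [386.2 168.9] [ 583.5 -133.3   27. ] zmed
[... 2426 characters left out ...]
0]]
board [190 259  33   1  33] [206. 259.] [343.4 322.8  12. ] zmed -751.1 box [[344.0, 282.0], [344.0, 282.0], [343.0, 364.0], [343.0, 364.0]]
cap [335 151   6   7  33] [337.5 154.4] [609.6  -5.7  70. ] zmed 69.2 box [[618.0, 1.0], [618.0, -12.0], [603.0, -12.0], [603.0, 0.0]]
brass [298 214   9   8  36] [302.4 217.5] [447.2  76.7 102. ] zmed 97.0 box [[448.0, 90.0], [460.0, 78.0], [447.0, 64.0], [435.0, 76.0]]
tubeht [290 208  36  20 532] [307.6 217.7] [448.4  64.6  86. ] zmed 84.6 box [[428.0, 107.0], [472.0, 107.0], [470.0, 22.0], [426.0, 24.0]]
plate [ 246  202   83   35 2484] [287.4 218.8] [450.6 118.5  12. ] zmed 13.8 box [[414.0, 227.0], [494.0, 226.0], [487.0, 12.0], [407.0, 15.0]]
```

View pics/c1.png

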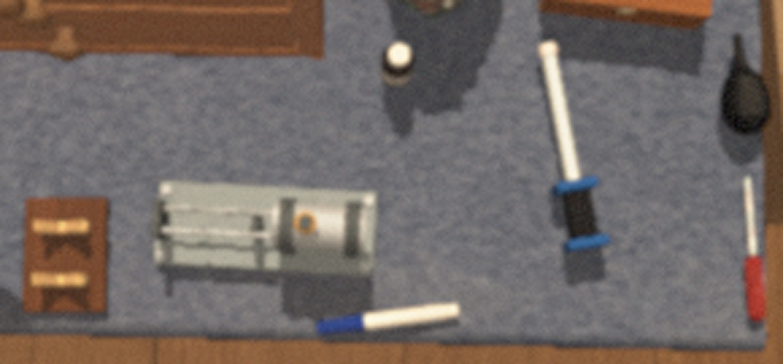

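The enlarged crop shows the rod's collars at (575,185) and (586,242), its head at (547,47), the tube at crop (318,225) with its entry on the right, and the cradle's saddles at crop (60,227) and (60,280). All of it matches the measured points. The rod origin comes out at (467,-178), yaw about 0.17. Next I'll work out the approach and cross-check the stand.

```bash
cat >> h.py <<'E'
from scipy.spatial.transform import Rotation as Rn
def go(x,y,z,yaw,base=None):
    """tool-frame turn and shift from the present pose (or base=(pos,rpy)) to the target, tool down"""
    s=sensors.sense(); p,r=(s["eef_pos"],s["tcp_rot"]) if base is None else base
    R0=Rn.from_euler("xyz",r); Rt=Rn.from_euler("xyz",[np.pi,0,yaw])
    print("turn",(R0.inv()*Rt).as_rotvec().round(4),"shift m",(R0.inv().apply(np.array([x,y,z])-p)/1000).round(4))
E
python3 - <<'E'
from h import *
go(468,-178,110,.17,([257.0,-569.7,231.3],[-3.1404,0,.4238]))
f=np.load("pics/top0.npz");p=f["p"];X=cloud("top",f["d"])
Z=X[...,2];m=np.zeros(Z.shape,bool);m[195:245,240:335]=1
q=X[m&(Z>70)&(Z<90)]
for a in range(20,112,10):
    w=q[(q[:,1]>a)&(q[:,1]<=a+10)]
    if len(w)>8:
        A=np.c_[2*w[:,0],2*w[:,2],np.ones(len(w))];s=np.linalg.lstsq(A,(w[:,0]**2+w[:,2]**2),rcond=None)[0]
        print(a,len(w),s[:2].round(1),w[:,0].min().round(1),w[:,0].max().round(1))
f=np.load("pics/side0.npz");s=f["p"];X=cloud("side",f["d"])
h=cv2.cvtColor(s,cv2.COLOR_RGB2HSV);M=np.zeros((400,640),np.uint8)
M[215:240,343:368]=((h[...,0]<15)|(h[...,0]>170))[215:240,343:368]&(h[...,1][215:240,343:368]>70)
v,u=np.nonzero(M);print(len(u),u.mean(),v.mean(),np.median(X[M>0],0))
# side cloud: plate and rails
w=X[200:290,325:380].reshape(-1,3)
for lo,hi in((8,16),(55,62),(62,90)):
    k=w[(w[:,2]>lo)&(w[:,2]<hi)];print(lo,len(k),np.percentile(k,[1,50,99],axis=0).round(0).tolist())
E
```

```text
turn [-1.200e-03  2.000e-04  2.538e-01] shift m [ 0.3534 -0.2701  0.1216]
20 47 [448.   71.3] 426.9 468.6
30 75 [448.2  66.1] 424.7 471.7
40 68 [447.2  68. ] 424.7 469.0
50 67 [448.6  68.1] 429.1 468.5
60 62 [448.9  69. ] 428.9 468.5
70 36 [449.6  69. ] 429.0 467.9
80 47 [450.5  70.6] 430.8 472.5
90 72 [449.7  67.1] 428.0 472.9
100 43 [449.7  67.5] 428.1 470.0
133 353.9624060150376 227.6315789473684 [449.18376055 103.15076712  64.68464357]
8 928 [[409.0, -169.0, 8.0], [435.0, 150.0, 12.0], [491.0, 224.0, 16.0]]
55 112 [[426.0, 49.0, 55.0], [449.0, 108.0, 58.0], [472.0, 221.0, 62.0]]
62 464 [[424.0, 31.0, 62.0], [447.0, 101.0, 77.0], [470.0, 220.0, 90.0]]
```

The manual's scale: turns go in shares of 2 rad. Converting my numbers, 0.254 rad / 2 = 0.127.

Call:
move_arm(
  motion=[
    [-0.0005,0,0.127,0.353,-0.27,0.122,0.085],
    [-0.0005,0,0.127,0.353,-0.27,0.122,0.085],
    [-0.0005,0,0.127,0.353,-0.27,0.122,0.085],
    [-0.0005,0,0.127,0.353,-0.27,0.122,0.085],
    [-0.0005,0,0.127,0.353,-0.27,0.122,0.085],
    [-0.0005,0,0.127,0.353,-0.27,0.122,0.085],
    [-0.0005,0,0.127,0.353,-0.27,0.122,0.085],
    [-0.0005,0,0.127,0.353,-0.27,0.122,0.085],
  ],
  grip_force=80,
)

```text
clock: 1.1
eef_pos: [468.1, -175.5, 108.2]
tcp_rot: [-3.141, 0.001, 0.172]
contact_force: [-0.7, 0.1, -0.2]
opening: 0.996
grasp_force: 0.0
```

Call:
move_arm(
  motion=[
    [0,0,0,0,0,0.05,0.06],
    [0,0,0,0,0,0.09,0.06],
    [0,0,0,0,0,0.104,0.06],
    [0,0,0,0,0,0.104,0.06],
  ],
)

```text
clock: 1.6
eef_pos: [467.3, -178.5, 4.9]
tcp_rot: [3.141, 0.001, 0.17]
contact_force: [0.2, -0.3, 0.4]
opening: 0.702
grasp_force: 0.0
```

```bash
python3 - <<'E'
from h import *
for n in("top","side"):
    p,d=grab_frame(n); cv2.imwrite(f"pics/{n}1.png",p[:,:,::-1])
a=cv2.imread("pics/top1.png")[140:240,340:470];b=cv2.imread("pics/side1.png")[130:230,280:410]
cv2.imwrite("pics/g1.png",cv2.resize(np.hstack([a,b]),None,fx=3,fy=3,interpolation=2)); print(sensors.sense()["eef_pos"],sensors.sense()["contact_force"])
E
```

```text
[ 468.5387309  -178.97801066    6.30454139] [-0.49354241 -0.06813412 -0.27378214]
```

View pics/g1.png

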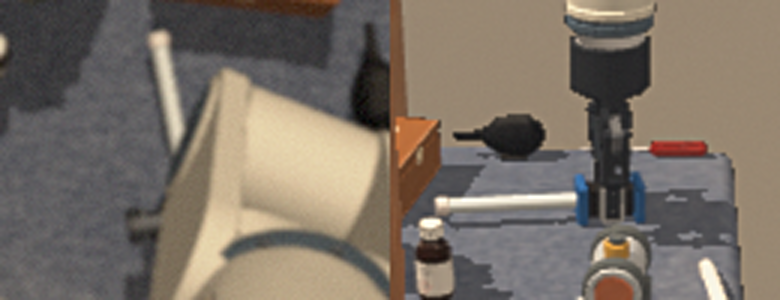

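The side view (right half) shows the finger centred between the blue collars, at about (612,195), with the rod still at rest. I'll close and lift.

Call:
move_arm(
  motion=[
    [0,0,0,0,0,0,0.015],
    [0,0,0,0,0,0,0.015],
    [0,0,0,0,0,0,0.015],
    [0,0,0,0,0,0,0.015],
    [0,0,0,0,0,0,0.015],
    [0,0,0,0,0,-0.02,0.015],
    [0,0,0,0,0,-0.045,0.015],
    [0,0,0,0,0,-0.045,0.015],
  ],
  grip_force=80,
)

```text
clock: 2.7
eef_pos: [469.0, -179.0, 51.8]
tcp_rot: [3.139, -0.003, 0.17]
contact_force: [0.1, -0.0, -3.5]
opening: 0.265
grasp_force: 79.1
```

```bash
python3 - <<'E'
from h import *
go(447,-166,70,1.541)
for n in("top","side"):
    p,d=grab_frame(n); np.savez(f"pics/{n}2.npz",p=p,d=d);X=cloud(n,d)
    h=cv2.cvtColor(p,cv2.COLOR_RGB2HSV)
    q=X[(h[...,1]<60)&(h[...,2]>150)&(X[...,2]>30)&(X[...,2]<110)&(X[...,0]>500)&(X[...,0]<650)&(X[...,1]<-120)&(X[...,1]>-200)]
    print(n,len(q),np.percentile(q,[2,50,98],axis=0).round(1).tolist())
    for a in range(520,640,30):
        w=q[(q[:,0]>a)&(q[:,0]<a+30)];print(a,len(w),w.mean(0).round(1),w[:,2].max().round(1))
E
```

```text
turn [ 4.5000e-03 -7.0000e-04 -1.3712e+00] shift m [-0.0194 -0.0164 -0.0183]
top 190 [[536.2, -168.6, 65.4], [583.0, -158.3, 71.4], [632.1, -146.5, 76.3]]
520 26 [ 542.2 -163.8   70.1] 76.2
550 60 [ 564.6 -161.4   71.1] 76.6
580 62 [ 594.7 -156.    71.2] 77.2
610 42 [ 621.5 -151.8   71.7] 76.4
side 160 [[501.4, -171.7, 64.0], [567.7, -157.2, 68.8], [627.3, -140.7, 72.4]]
520 32 [ 534.7 -161.6   68.3] 72.0
550 39 [ 566.1 -156.4   68.5] 71.8
580 36 [ 594.7 -151.    68.2] 71.5
610 25 [ 621.1 -145.4   69. ] 73.1
```

Scaled: -1.371 rad / 2 = -0.6855.

Call:
move_arm(
  motion=[
    [0,0,-0.085,-0.019,-0.016,-0.018,0.015],
    [0,0,-0.17,-0.019,-0.016,-0.018,0.015],
    [0,0,-0.255,-0.019,-0.016,-0.018,0.015],
    [0,0,-0.34,-0.019,-0.016,-0.018,0.015],
    [0,0,-0.425,-0.019,-0.016,-0.018,0.015],
    [0,0,-0.51,-0.019,-0.016,-0.018,0.015],
    [0,0,-0.595,-0.019,-0.016,-0.018,0.015],
    [0,0,-0.6855,-0.019,-0.016,-0.018,0.015],
  ],
)

```text
clock: 3.8
eef_pos: [445.5, -165.6, 67.0]
tcp_rot: [-3.14, 0.0, 1.547]
contact_force: [-0.5, 0.2, -3.1]
opening: 0.269
grasp_force: 78.9
```

Call:
move_arm(
  motion=[
    [0,0,0,0,0,0.01,0.015],
    [0,0,0,0,0,0.021,0.015],
    [0,0,0,0,0,0.021,0.015],
  ],
)

```text
clock: 4.18
eef_pos: [445.2, -165.5, 45.8]
tcp_rot: [-3.139, 0.0, 1.539]
contact_force: [-0.3, 0.0, -3.0]
opening: 0.267
grasp_force: 79.0
```

```bash
cat > rod.py <<'E'
from h import *
import sys
print({k:np.round(sensors.sense()[k],3) for k in("eef_pos","tcp_rot","contact_force")})
for n in("top","side"):
    p,d=grab_frame(n); cv2.imwrite(f"pics/{n}{sys.argv[1]}.png",p[:,:,::-1]);X=cloud(n,d)
    h=cv2.cvtColor(p,cv2.COLOR_RGB2HSV)
    q=X[(h[...,1]<60)&(h[...,2]>130)&(X[...,2]>45)&(X[...,2]<80)&(abs(X[...,0]-447)<25)&(X[...,1]<20)&(X[...,1]>-130)]
    print(n,len(q),np.percentile(q,[2,50,98],axis=0).round(1).tolist())
    for a in range(-120,20,20):
        w=q[(q[:,1]>a)&(q[:,1]<a+20)]
        if len(w)>4:print(a,len(w),w.mean(0).round(1),w.min(0).round(1),w.max(0).round(1))
E
python3 rod.py 3; python3 - <<'E'
import cv2
a=cv2.imread("pics/top3.png")[150:260,240:440];b=cv2.imread("pics/side3.png")[170:280,290:420]
cv2.imwrite("pics/g3.png",cv2.resize(cv2.hconcat([a,b]),None,fx=2.4,fy=2.4,interpolation=2))
E
```

```text
{'eef_pos': array([ 445.215, -165.528,   45.76 ]), 'tcp_rot': array([-3.139,  0.   ,  1.539]), 'contact_force': array([-0.3  ,  0.005, -2.989])}
top 302 [[442.5, -127.3, 57.8], [449.2, -65.2, 64.6], [456.9, -2.2, 69.4]]
-120 43 [ 448.  -109.8   64.9] [ 441.  -119.9   59.1] [ 453.6 -100.4   68.7]
-100 47 [448.9 -89.5  64.3] [442.7 -98.5  56.7] [455.9 -80.7  70.3]
-80 47 [448.8 -70.2  63.9] [442.5 -79.   57.7] [455.2 -60.9  69.6]
-60 41 [449.6 -50.1  64.6] [444.2 -59.1  58.5] [456.9 -41.8  69.2]
-40 48 [450.2 -30.7  64.1] [444.  -39.5  56.2] [457.  -21.9  70.8]
-20 47 [451.1 -10.5  64.7] [443.6 -19.8  57.4] [458.5  -0.   71. ]
side 85 [[441.6, -127.5, 60.9], [447.7, -73.5, 65.2], [454.6, -25.0, 67.9]]
-120 15 [ 446.5 -110.    65.4] [ 441.4 -119.9   63.4] [ 453.  -100.2   67.4]
-100 16 [448.4 -90.9  65.1] [441.2 -99.7  62.7] [454.5 -81.6  67.2]
-80 16 [447.8 -69.8  65.1] [442.6 -78.9  61.2] [453.6 -62.2  69.1]
-60 17 [448.4 -51.3  64.5] [442.2 -59.9  60.4] [455.2 -41.4  68.1]
-40 15 [448.9 -31.5  65. ] [443.9 -38.7  60.8] [454.2 -24.6  66.7]
```

View pics/g3.png

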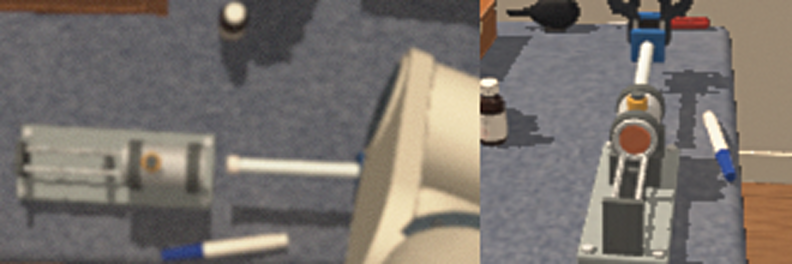

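The picture shows the rod lined up with the tube, its head at about (232,163) against the entry at about (212,165). It sits 3 mm too far in +x and 3 mm too low, so I'll correct that and enter the mouth.

Call:
move_arm(
  motion=[
    [0,0,0,0,-0.003,-0.003,0.015],
    [0,0,0,0,-0.003,-0.003,0.015],
    [0,0,0,0.01,-0.003,-0.003,0.015],
    [0,0,0,0.02,-0.003,-0.003,0.015],
    [0,0,0,0.026,-0.003,-0.003,0.015],
    [0,0,0,0.026,-0.003,-0.003,0.015],
  ],
  grip_force=100,
)

```text
clock: 5.03
eef_pos: [444.1, -139.2, 50.2]
tcp_rot: [3.141, 0.001, 1.542]
contact_force: [0.4, -0.6, -2.7]
opening: 0.261
grasp_force: 101.0
```

```bash
python3 rod.py 4 | cut -c1-130
```

```text
{'eef_pos': array([ 444.14 , -139.189,   50.226]), 'tcp_rot': array([3.141e+00, 1.000e-03, 1.542e+00]), 'contact_force': array([ 0
top 293 [[440.4, -100.9, 63.6], [447.6, -41.4, 68.8], [455.6, 19.6, 74.3]]
-120 11 [ 446.2 -101.6   68. ] [ 440.5 -103.1   64. ] [ 453.  -100.1   76.3]
-100 49 [446.3 -89.4  68.3] [440.2 -99.7  63.2] [452.8 -80.2  74.1]
-80 41 [447.2 -69.4  69.2] [441.9 -78.3  64.1] [454.6 -60.7  75.1]
-60 47 [447.7 -49.9  68.7] [441.5 -58.9  64.3] [454.5 -41.4  74.3]
-40 46 [447.6 -30.5  68.1] [441.3 -39.4  63.6] [454.1 -21.7  73.2]
-20 42 [448.5 -10.4  69.4] [443.2 -19.3  64.9] [455.6  -2.1  74.7]
0 57 [449.2  10.4  68.5] [4.406e+02 1.000e-01 5.830e+01] [458.   20.   74.4]
side 83 [[439.8, -109.8, 53.4], [446.4, -61.5, 68.9], [455.0, -15.7, 71.3]]
-120 11 [ 448.8 -107.4   62.1] [ 439.  -112.8   48. ] [ 455.2 -101.3   70.7]
-100 16 [446.6 -90.1  69.1] [440.9 -98.5  66.8] [452.1 -81.7  71.5]
-80 16 [444.8 -68.9  69. ] [439.9 -80.   65.9] [450.9 -61.4  70.8]
-60 17 [446.2 -50.5  68.4] [439.7 -59.1  65.5] [452.8 -40.5  71.5]
-40 19 [447.2 -28.5  68.9] [440.9 -37.1  64.4] [454.  -20.9  71.3]
```

Call:
move_arm(
  motion=[
    [0,0,0,0.007,0,0,0.015],
    [0,0,0,0.014,0,0,0.015],
    [0,0,0,0.021,0,0,0.015],
    [0,0,0,0.028,0,0,0.015],
    [0,0,0,0.035,0,0,0.015],
    [0,0,0,0.04,0,0,0.015],
    [0,0,0,0.045,0,0,0.015],
    [0,0,0,0.05,0,0,0.015],
  ],
)

```text
clock: 6.12
eef_pos: [445.7, -89.6, 50.2]
tcp_rot: [3.141, 0.001, 1.541]
contact_force: [0.9, -4.2, -3.5]
opening: 0.263
grasp_force: 101.3
```

Call:
move_arm(
  motion=[
    [0,0,0,0.005,0,0,0.015],
    [0,0,0,0.01,0,0,0.015],
    [0,0,0,0.016,0,0,0.015],
    [0,0,0,0.022,0,0,0.015],
    [0,0,0,0.028,0,0,0.015],
    [0,0,0,0.034,0,0,0.015],
    [0,0,0,0.039,0,0,0.015],
    [0,0,0,0.043,0,0,0.015],
  ],
)

```text
clock: 7.12
eef_pos: [446.9, -46.6, 50.2]
tcp_rot: [3.141, 0.001, 1.541]
contact_force: [-0.1, -0.8, -3.6]
opening: 0.261
grasp_force: 101.4
```

```bash
cat > core.py <<'E'
from h import *
import sys
print({k:np.round(sensors.sense()[k],3) for k in("eef_pos","tcp_rot","contact_force")})
I=[]
for n in("top","side"):
    p,d=grab_frame(n); cv2.imwrite(f"pics/{n}{sys.argv[1]}.png",p[:,:,::-1]);X=cloud(n,d);I.append(p[190:270,240:350] if n=="top" else p[190:300,310:400])
    q=X[(X[...,2]>66)&(X[...,2]<84)&(abs(X[...,0]-452)<18)&(X[...,1]<225)&(X[...,1]>90)]
    print(n,len(q),"y",np.percentile(q[:,1],[1,99]).round(1))
    for a in range(90,225,5):
        w=q[(q[:,1]>a)&(q[:,1]<a+5)]
        if len(w)>3:print(a,len(w),w.mean(0).round(1),w[:,2].max().round(1),end=" | ")
cv2.imwrite(f"pics/g{sys.argv[1]}.png",np.hstack([cv2.resize(i[...,::-1],None,fx=440/i.shape[0],fy=440/i.shape[0],interpolation=2)[:, :400] if k else cv2.resize(i[...,::-1],(400,440)) for k,i in enumerate(I)]))
E
python3 core.py 5
```

```text
{'eef_pos': array([446.94 , -46.571,  50.159]), 'tcp_rot': array([3.141e+00, 1.000e-03, 1.541e+00]), 'contact_force': array([-0.123, -0.793, -3.639])}
top 400 y [ 95.  215.2]
90 5 [449.8  92.5  81. ] 81.9 | 95 7 [455.2  97.3  81.8] 83.9 | 100 12 [451.8 103.2  81.5] 83.9 | 105 13 [452.7 107.   76.1] 83.9 | 110 13 [452.2 111.9  69.8] 73.3 | 115 13 [450.9 117.2  70.3] 77.8 | 120 27 [449.9 122.1  75.1] 80.4 | 125 27 [450.  127.7  74.7] 79.1 | 130 20 [451.  132.8  75.9] 82.1 | 135 25 [450.5 137.8  74.8] 79.1 | 140 24 [450.5 143.2  73.9] 79.0 | 145 22 [451.6 148.   74.6] 81.5 | 150 25 [450.6 152.9  75.5] 81.9 | 155 22 [451.3 157.9  75.4] 80.4 | 160 21 [451.2 162.8  75.1] 79.5 | 165 25 [452.8 167.7  75.2] 81.8 | 170 23 [452.9 172.9  74.4] 80.6 | 175 25 [452.7 177.8  74.6] 79.4 | 180 23 [451.4 182.7  74.7] 80.7 | 185 19 [450.7 187.2  75.1] 80.8 | 210 4 [457.  212.3  67. ] 67.5 | 215 5 [458.7 216.8  67. ] 68.2 | side 340 y [ 92.4 218.9]
90 8 [456.1  92.6  74.1] 83.8 | 95 9 [453.3  97.5  73. ] 82.8 | 100 26 [458.8 102.4  76.4] 83.5 | 105 28 [454.  106.7  77.9] 83.4 | 120 13 [449.4 123.   74.7] 77.9 | 125 12 [448.5 128.1  74.5] 77.9 | 130 12 [449.6 133.2  74.5] 77.6 | 135 14 [448.  137.2  75.3] 78.3 | 140 15 [447.8 142.5  74.1] 78.0 | 145 12 [450.3 147.9  75.5] 78.1 | 150 14 [450.7 152.5  75.1] 78.1 | 155 19 [449.2 157.7  73.9] 78.4 | 160 14 [450.4 162.9  75.1] 78.7 | 165 14 [449.4 168.   74.3] 78.6 | 170 16 [447.6 172.7  74.5] 78.3 | 175 10 [450.9 177.7  74.9] 78.0 | 180 20 [451.4 182.1  75.4] 78.3 | 185 51 [451.2 188.1  71.7] 77.9 | 190 15 [451.5 190.8  71.1] 77.6 | 215 13 [453.1 217.6  66.6] 67.3 |
```

View pics/g5.png

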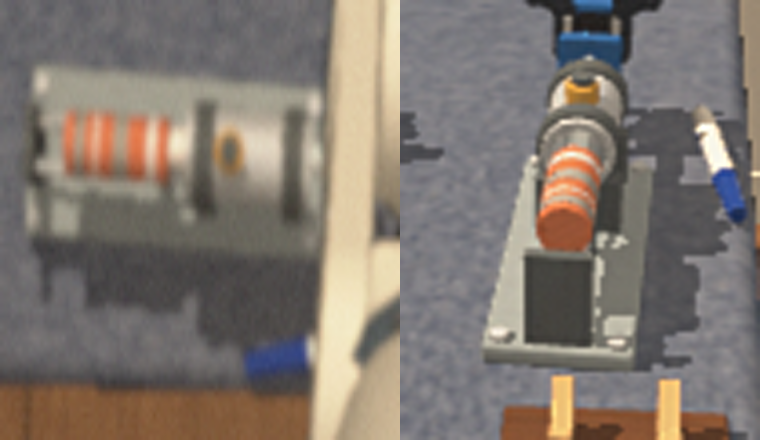

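The core (left half, 65–168, 115–180) lies whole on the rails, spanning y≈120 to 190, with the tube mouth at 108. I'll withdraw the rod.

Call:
move_arm(
  motion=[
    [0,0,0,-0.01,0,0,0.015],
    [0,0,0,-0.03,0,0,0.015],
    [0,0,0,-0.055,0,0,0.015],
    [0,0,0,-0.08,0,0,0.015],
    [0,0,0,-0.105,0,0,0.015],
    [0,0,0,-0.13,0,0,0.015],
    [0,0,0,-0.15,0,0,0.015],
    [0,0,0,-0.15,0,0,0.015],
  ],
)

```text
clock: 8.22
eef_pos: [442.3, -198.5, 50.3]
tcp_rot: [3.141, 0.001, 1.539]
contact_force: [0.1, 0.2, -2.5]
opening: 0.258
grasp_force: 101.4
```

Call:
move_arm(
  motion=[
    [0,0,0,0,0,0.02,0.015],
    [0,0,0,0,0,0.035,0.015],
    [0,0,0,0,0,0.041,0.015],
    [0,0,0,0,0,0.044,0.015],
    [0,0,0,0,0,0.045,0.015],
    [0,0,0,0,0,0.045,0.015],
  ],
)

```text
clock: 8.98
eef_pos: [442.0, -196.5, 6.5]
tcp_rot: [-3.141, 0.001, 1.541]
contact_force: [-6.6, 3.0, 17.1]
opening: 0.266
grasp_force: 104.6
```

Call:
move_arm(
  motion=[
    [0,0,0,0,0,-0.001,0.03],
    [0,0,0,0,0,-0.001,0.06],
    [0,0,0,0,0,-0.001,0.06],
    [0,0,0,0,0,-0.03,0.06],
    [0,0,0,0,0,-0.08,0.06],
    [0,0,0,0,0,-0.13,0.06],
    [0,0,0,0,0,-0.13,0.06],
  ],
)

```text
clock: 9.85
eef_pos: [444.8, -197.8, 138.8]
tcp_rot: [3.135, 0.004, 1.541]
contact_force: [0.5, 0.3, -0.5]
opening: 0.701
grasp_force: 0.0
```

```bash
python3 core.py 6|head -2; python3 - <<'E'
from h import *
go(451.5,155,120,1.541)
p=cv2.imread("pics/top6.png");h=cv2.cvtColor(p,cv2.COLOR_BGR2HSV)
M=np.zeros((400,640),np.uint8);M[190:245,240:335]=((h[...,0]<12)&(h[...,1]>110))[190:245,240:335]
v,u=np.nonzero(M);print("core top",len(u),u.min(),u.max(),plane("top",[[u.min(),v.mean()],[u.max()+1,v.mean()],[u.mean(),v.mean()]],74).round(1))
cv2.imwrite("pics/g6b.png",cv2.resize(np.hstack([p[140:270,230:450],cv2.imread("pics/side6.png")[150:280,280:400]]),None,fx=2.3,fy=2.3,interpolation=2))
E
```

```text
{'eef_pos': array([ 444.819, -197.827,  138.835]), 'tcp_rot': array([3.135, 0.004, 1.541]), 'contact_force': array([ 0.514,  0.326, -0.55 ])}
top 387 y [ 92.3 216.9]
turn [ 0.0012  0.0013 -0.0002] shift m [ 0.3519 -0.0015  0.015 ]
core top 193 257 286 [[450.7 188.9  74. ]
 [452.3 115.4  74. ]
 [451.5 152.4  74. ]]
```

View pics/g6b.png

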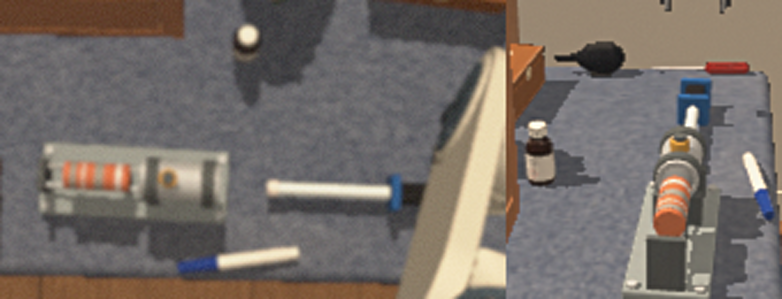

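The picture shows the rod resting on the worktop, (270,187) to beyond (400,190), the core on the rails at about (97,175), and the bottle upright. I'll move over the core.

Call:
move_arm(
  motion=[
    [0,0,0,0.05,-0.001,0,0.06],
    [0,0,0,0.11,-0.001,0,0.06],
    [0,0,0,0.17,-0.001,0,0.06],
    [0,0,0,0.23,-0.001,0,0.06],
    [0,0,0,0.29,-0.001,0,0.06],
    [0,0,0,0.34,-0.001,0,0.06],
    [0,0,0,0.352,-0.001,0,0.06],
    [0,0,0,0.352,-0.001,0,0.06],
  ],
)

```text
clock: 10.95
eef_pos: [451.0, 155.1, 133.7]
tcp_rot: [-3.14, 0.002, 1.543]
contact_force: [-0.8, 0.0, -0.3]
opening: 0.702
grasp_force: 0.0
```

Call:
move_arm(
  motion=[
    [0,0,0,0,0,0,0.06],
    [0,0,0,0,0,0,0.06],
  ],
)

```text
clock: 11.2
eef_pos: [451.9, 153.9, 134.8]
tcp_rot: [-3.141, 0.001, 1.539]
contact_force: [0.3, -0.1, 0.1]
opening: 0.701
grasp_force: 0.0
```

```bash
python3 -c "
from h import *
go(451.5,154.5,47,1.541)"
```

```text
turn [-0.0002  0.0013 -0.0019] shift m [ 0.0007 -0.0004  0.0878]
```

Call:
move_arm(
  motion=[
    [0,0,0,0,0,0.04,0.06],
    [0,0,0,0,0,0.075,0.06],
    [0,0,0,0,0,0.087,0.06],
    [0,0,0,0,0,0.087,0.05],
    [0,0,0,0,0,0.087,0.04],
    [0,0,0,0,0,0.087,0.025],
    [0,0,0,0,0,0.087,0.025],
    [0,0,0,0,0,0.087,0.025],
  ],
  grip_force=40,
)

```text
clock: 12.2
eef_pos: [450.1, 154.9, 48.9]
tcp_rot: [-3.139, 0.001, 1.54]
contact_force: [-8.6, 0.4, 9.3]
opening: 0.332
grasp_force: 38.7
```

Call:
move_arm(
  motion=[
    [0,0,0,0,0,0,0.025],
    [0,0,0,0,0,-0.01,0.025],
    [0,0,0,0,0,-0.03,0.025],
    [0,0,0,0,0,-0.07,0.025],
    [0,0,0,0,0,-0.09,0.025],
    [0,0,0,0,0,-0.09,0.025],
  ],
)

```text
clock: 12.95
eef_pos: [453.6, 155.7, 140.3]
tcp_rot: [3.136, -0.001, 1.541]
contact_force: [-0.4, 0.1, -2.0]
opening: 0.331
grasp_force: 39.8
```

```bash
cat > held.py <<'E'
from h import *
import sys
s=sensors.sense();print(s["eef_pos"].round(1),s["tcp_rot"].round(3))
p,d=grab_frame("side");X=cloud("side",d);h=cv2.cvtColor(p,cv2.COLOR_RGB2HSV)
cv2.imwrite(f"pics/side{sys.argv[1]}.png",p[...,::-1])
m=((h[...,0]<12)&(h[...,1]>110)&(X[...,2]>float(sys.argv[2]))&(X[...,2]<220)&(abs(X[...,0]-440)<80)&(X[...,1]>80)&(X[...,1]<370))
q=X[m];print(len(q),np.percentile(q,[2,50,98],axis=0).round(1).tolist())
v,u=np.nonzero(m);print(u.min(),u.max(),v.min(),v.max())
cv2.imwrite(f"pics/h{sys.argv[1]}.png",cv2.resize(p[max(0,v.min()-50):v.max()+70,u.min()-60:u.max()+60,::-1],None,fx=3,fy=3,interpolation=2))
E
python3 held.py 7 90
```

```text
[453.6 155.7 140.3] [ 3.136e+00 -1.000e-03  1.541e+00]
249 [[441.1, 126.3, 142.3], [453.4, 188.6, 161.1], [467.5, 192.5, 169.6]]
342 379 177 214
```

View pics/h7.png

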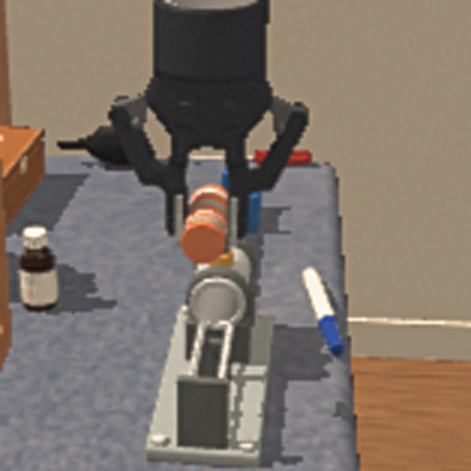

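The core is held level at about (205,225), with the stand empty. I'll refine the cradle pose.

```bash
python3 - <<'E'
from h import *
for n in("top","side"):
    f=np.load(f"pics/{n}0.npz");p=f["p"];X=cloud(n,f["d"]);Z=X[...,2];h=cv2.cvtColor(p,cv2.COLOR_RGB2HSV)
    near=(abs(X[...,0]-420)<75)&(abs(X[...,1]-306)<60)
    b=near&(Z>8)&(Z<16)&(h[...,1]>100)&(h[...,0]<20)
    m=near&(Z>5);v,u=np.nonzero(m)
    if n=="top":
        r=cv2.minAreaRect(plane(n,np.c_[u,v],12)[:,:2].astype(np.float32));print("all",r)
    r=cv2.minAreaRect(X[b][:,:2].astype(np.float32));print(n,b.sum(),r)
    q=X[near&(Z>22)&(Z<60)]
    cs=[]
    for lo,hi in((380,420),(420,465)):
        w=q[(q[:,0]>lo)&(q[:,0]<hi)];c=np.percentile(w,[2,98],axis=0);t=w[w[:,2]>38]
        cs.append((c.mean(0),np.percentile(t,[3,97],axis=0).round(1).tolist()));print(n,len(w),c.round(1).tolist(),cs[-1][1])
E
```

```text
all ((423.10498046875, 302.6136474609375), (114.27332305908203, 128.2530059814453), 88.76506805419922)
top 924 ((420.5546569824219, 307.6316223144531), (108.10492706298828, 77.48088836669922), 1.439096212387085)
top 79 [[391.2, 285.0, 23.1], [401.3, 328.9, 44.9]] [[392.9, 285.5, 38.6], [401.3, 329.0, 45.2]]
top 79 [[441.0, 286.5, 25.1], [451.5, 331.6, 45.3]] [[442.6, 286.4, 38.2], [451.5, 331.4, 46.8]]
side 1394 ((420.2392578125, 310.9337158203125), (108.98165130615234, 80.55397033691406), 1.7570652961730957)
side 124 [[390.3, 289.1, 22.6], [400.4, 332.5, 42.8]] [[389.8, 289.1, 38.4], [399.1, 332.6, 42.8]]
side 126 [[440.1, 290.3, 22.5], [449.9, 333.8, 43.0]] [[440.1, 290.0, 38.4], [450.0, 333.7, 43.2]]
```

```bash
python3 -c "
from h import *
go(420.6,308,140,3.1716)"
```

```text
turn [ 0.0022  0.0024 -1.6307] shift m [ 0.1516 -0.0366 -0.0011]
```

Scaled: -1.36 rad / 2 = -0.68.

Call:
move_arm(
  motion=[
    [0,0,-0.085,0.019,-0.004,0,0.025],
    [0,0,-0.17,0.038,-0.009,0,0.025],
    [0,0,-0.255,0.057,-0.013,0,0.025],
    [0,0,-0.34,0.076,-0.018,0,0.025],
    [0,0,-0.425,0.095,-0.023,0,0.025],
    [0,0,-0.51,0.114,-0.027,0,0.025],
    [0,0,-0.595,0.133,-0.032,0,0.025],
    [0,0,-0.68,0.152,-0.037,0,0.025],
  ],
)

```text
clock: 14.0
eef_pos: [418.8, 308.4, 136.6]
tcp_rot: [-3.139, -0.001, 2.906]
contact_force: [-0.3, -0.1, -0.4]
opening: 0.333
grasp_force: 39.8
```

Scaled: -0.27 rad / 2 = -0.135.

Call:
move_arm(
  motion=[
    [0,0,-0.085,0,0,0,0.025],
    [0,0,-0.135,0,0,0,0.025],
    [0,0,-0.135,0,0,0,0.025],
    [0,0,-0.135,0,0,0,0.025],
  ],
)

```text
clock: 14.5
eef_pos: [419.3, 307.9, 137.2]
tcp_rot: [-3.14, -0.001, -3.115]
contact_force: [-0.1, -0.2, -1.9]
opening: 0.334
grasp_force: 39.8
```

```bash
python3 held.py 8 60;python3 -c "
from h import *
go(420.6,308,70,3.1716)"
```

```text
[419.3 307.9 137.2] [-3.140e+00 -1.000e-03 -3.115e+00]
280 [[386.8, 305.4, 142.3], [433.0, 320.2, 158.3], [453.9, 335.6, 174.4]]
345 384 230 247
turn [-0.0013 -0.0003 -0.0028] shift m [-0.0012  0.0001  0.0674]
```

View pics/h8.png

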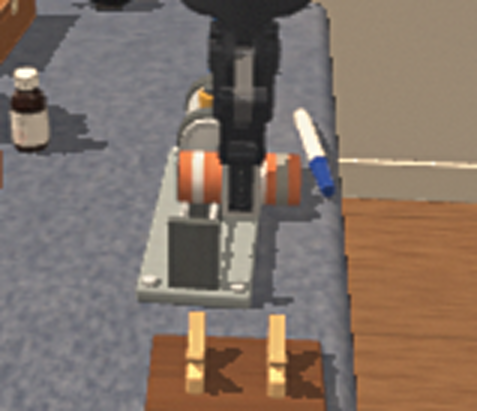

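The side view shows the core at (240,178), crosswise above the cradle. Its span x≈387 to 454 is centred over the saddles (midpoint 420), so I'll lower it.

Call:
move_arm(
  motion=[
    [0,0,0,0,0.001,0.04,0.025],
    [0,0,0,0,0.001,0.075,0.025],
    [0,0,0,0,0.001,0.092,0.025],
    [0,0,0,0,0.001,0.098,0.025],
    [0,0,0,0,0.001,0.102,0.025],
    [0,0,0,0,0.001,0.104,0.025],
    [0,0,0,0,0.001,0.104,0.025],
  ],
)

```text
clock: 15.42
eef_pos: [419.8, 309.3, 34.3]
tcp_rot: [-3.141, 0.001, -3.112]
contact_force: [0.3, 0.1, -1.5]
opening: 0.333
grasp_force: 39.8
```

Call:
move_arm(
  motion=[
    [0,0,0,0,0,0.0015,0.025],
    [0,0,0,0,0,0.003,0.025],
    [0,0,0,0,0,0.003,0.025],
  ],
)

```text
clock: 15.8
eef_pos: [419.8, 308.9, 31.2]
tcp_rot: [-3.14, 0.001, -3.112]
contact_force: [-0.5, -3.3, 5.1]
opening: 0.336
grasp_force: 40.4
```

Call:
move_arm(
  motion=[
    [0,0,0,0,-0.001,0.0005,0.025],
    [0,0,0,0,-0.001,0.0005,0.034],
    [0,0,0,0,-0.001,0.0005,0.04],
    [0,0,0,0,-0.001,0.0005,0.05],
    [0,0,0,0,-0.001,0,0.055],
    [0,0,0,0,-0.001,0,0.055],
  ],
)

```text
clock: 16.55
eef_pos: [419.6, 308.1, 30.8]
tcp_rot: [-3.141, 0.0, -3.112]
contact_force: [-0.8, -0.2, -0.1]
opening: 0.645
grasp_force: 0.0
```

Call:
move_arm(
  motion=[
    [0,0,0,0,0,-0.02,0.055],
    [0,0,0,0,0,-0.06,0.055],
    [0,0,0,0,0,-0.12,0.055],
    [0,0,0,0,0,-0.17,0.055],
    [0,0,0,0,0,-0.17,0.055],
    [0,0,0,0,0,-0.17,0.055],
    [0,0,0,0,0,-0.17,0.055],
    [0,0,0,0,0,-0.17,0.055],
  ],
)

```text
clock: 17.55
eef_pos: [418.9, 307.8, 199.5]
tcp_rot: [-3.139, -0.002, -3.112]
contact_force: [-0.8, -0.2, -0.1]
opening: 0.644
grasp_force: 0.0
```

```bash
python3 held.py 9 35; python3 - <<'E'
from h import *
cv2.imwrite("pics/f9.png",cv2.resize(cv2.imread("pics/side9.png")[160:350,270:420],None,fx=3,fy=3,interpolation=2))
p,d=grab_frame("side");X=cloud("side",d);Z=X[...,2];m=(Z>40)&(Z<70)&(abs(X[...,0]-420)<50)&(abs(X[...,1]-308)<30)
q=X[m];print(np.percentile(q,[1,50,99],axis=0).round(1).tolist())
for a in range(385,455,14):
    w=q[(q[:,0]>a)&(q[:,0]<a+14)];t=w[w[:,2]>np.percentile(w[:,2],85)];print(a,len(w),t.mean(0).round(1))
E
```

```text
[418.9 307.8 199.5] [-3.139e+00 -2.000e-03 -3.112e+00]
377 [[386.7, 302.7, 37.4], [418.7, 320.0, 53.5], [455.4, 325.6, 60.2]]
344 382 281 297
[[386.6, 302.1, 40.4], [421.0, 320.3, 54.1], [455.3, 332.2, 60.6]]
385 118 [391.9 310.   59.2]
399 117 [405.5 310.4  59.8]
413 116 [420.  310.5  59.7]
427 117 [434.1 310.6  59.7]
441 125 [446.6 311.9  59.8]
```

View pics/f9.png

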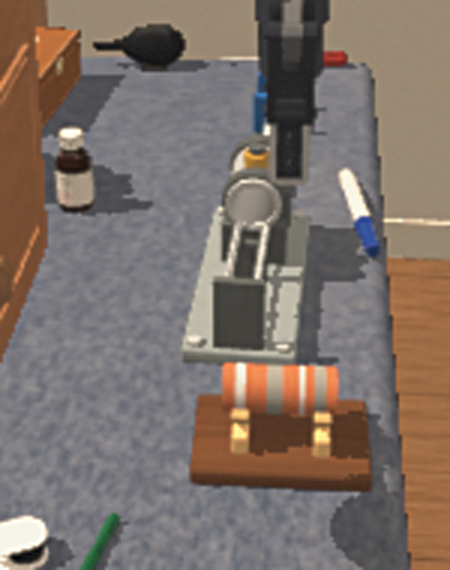

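The core lies level in both notches at (280,388), with its top at z≈60 and its middle at x≈421. The bottle at (72,170) is upright and the rod is on the worktop, so I'll hand in.

```bash
python3 -c "
from rig import order
print(order.sign_off())"
```

```text
the job is handed in; nothing more can be done
None
```

I pushed the core out onto the rails, laid the rod back on the worktop, set the core centred in the cradle's two notches with the bottle still upright, and handed the job in at about 18 s of the 72 s allowed.

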